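# Set the balcony drip pump to full flow and start it

## Robot

A 7-joint arm with a two-finger parallel gripper is mounted at the origin on the work surface. World frame = base frame: x ahead of the robot, y to its left, z up, the work surface at z = 0. Lengths are in m, angles in rad, forces in N, time in s.
With the tool pointing down it reaches from about 0.425 to 1.025 m from the base axis. Payload 9.4 kg.
Tool frame: the origin (TCP) lies at the very end of the fingers, on their centre line; the grasp point (between the pads) lies 19 mm behind it; z points along the fingers, y is the line along which they close (so a half turn about z gives the same grasp; the last joint's range is limited). The gripper opens to 85 mm and grips with 20 to 120 N. Pads are 22 mm wide; open, the fingers measure 114 mm over their backs; the gripper's body (76 mm by 85 mm) begins 54 mm behind the grasp point. The pads swing forward as they close: fully open they stand 13 mm farther back than shut.
Start: joints at [1.161, 0.599, -0.003, 1.599, 0.002, 0.943, -0.08], TCP at [0.237, -0.685, 0.231] pointing down, gripper open.
Joint ranges: [-2.57, 2.57], [-0.35, 1.97], [-1.29, 1.29], [0.11, 2.56], [-1.05, 4.19], [0.11, 1.86], [-2.63, 2.63]. Speed limits (rad/s): [2.22, 2.22, 3.01, 3.01, 3.14, 3.14, 3.14].

## Interface

Orientations are given as a unit quaternion [x, y, z, w].
In Python, from plant import monitor, viewer, manip, finder gives the robot as it stands. The module is installed in compiled form; this text tells all that it offers.
- The arm moves only by the tool carry_out, never from a script. Its argument "deltas" is a list of rows, each an object of numbers: "x", "y", "z": the shift along the world's x, y, z in m; "ax", "ay", "az": the turn, a rotation vector about the world's x, y, z in degrees. A call has 1 to 8 rows; each row is the pose to reach, as a shift and turn from the pose commanded when the call began; what a row does not reach only later rows make up. A row lasts 1/10 s, in which the tool goes at most 50 mm and 8.59 degrees, less where a joint would pass 70% of its speed; a pose out of reach is approached as far as the arm can. A call with a gripper value outside its range is refused whole. "grip" is the gripper's target within -1 to 1 (shut at 1, half-way at 0, fully open at -1), set as the call begins (left out, the last holds). The fingers move at their own pace and stop on an object; "force" is the grip in N (left out, the last holds). Time passes only in rows, so rows that repeat a pose let the fingers close. It gives the time, the measured TCP pose, the force, the opening and the grip force at its end, in the units of the state.
- monitor.read_state(): the state, without advancing time (a new reading comes with each control period).
- viewer.snapshot(name): name is "scene" or "top" or "wrist"; returns the picture (384x512x3 uint8, red, green, blue); there is no depth.
- viewer.camera_model(name): a dict with "K" (3x3 intrinsics, pixels), "origin" and "rotation" of the camera in the world. Camera axes: x right, y down, z forward; pixel columns grow to the right and rows downward; lengths in m; the calibration is good to about 2 mm. A picture is of the moment at which its call begins: read the wrist's pose just before it. camera_model takes no time and is no camera call; for the wrist camera it gives the pose at the moment of the call.
- manip.job_done(): hands the job in; it is judged then, once.
Trained networks look in the newest picture that a camera, given by its name, has taken for a name from the list of things; names that differ only in an ending like _2 or _b are one class to them, and where a whole thing is asked for, a point or a joint stands for the part that bears it (a point fixed in the world has none). Each returns a list of dicts, best first, with "conf" (0 to 1); they miss things now and then, are a little off and sometimes report something else, mostly with a low value. They report only what shows in the picture. A call takes as long as a camera call.
- finder.trace(camera, name): "mask" (384x512 bool, what is visible of it) and "box" ([left, top, width, height] in pixels, round what is visible of it).
- finder.pinpoint(camera, name): "point" ([column, row] in pixels: a listed point, or the origin of a listed thing).
The state is a dict: "clock": time; "q": joint angles; "qvel": joint speeds; "joint_torque": joint torques, N m; "eef_pos": TCP position; "tcp_rot": TCP orientation; "ft_force": force on the tool from outside, world axes, zero at the start; "ft_torque": the same for the moment, N m; "gripper_width": finger opening in m; "finger_force": force on a finger pad.
Only numpy, scipy, OpenCV 4.12 (cv2) and the standard library are available. Lean on these libraries where they do the work, as an engineer would, in place of code of your own. Each camera call takes 0.05 s, during which the arm holds its last target. There are 200 camera calls.

## Task

Get the drip pump running at full flow: with the fingertips push the red knob of its flow lever sideways, past the first detent (half flow, amber mark) and on to the second stop at the blue mark, then press the green start button fully down and let it come up again. Only push and press: do not pinch or lift anything, do not press the button before the lever is at the second stop, and leave the tamper, the moss dish and the root hook where they are.

Things in the scene. Friction and masses are not known exactly. Their poses are not given: they have to be found in the camera images.
- pump: The drip pump: a grey box with a white top plate, fixed to the bench, 180 (its x) x 240 (its y) x 60 mm high; origin at the centre of its underside, on the bench; x points away from the robot at yaw 0, y to the left, z up. On the top plate are the flow lever (left half) and the start button (right half, far side). Two brass stubs stick out 42 mm from its +x side, lower than the top.
- lever_pivot (a point): Point on the vertical axis of the flow lever, at top-plate level (60 mm above the bench), at (45, 30, 60) mm in the pump's frame. From here the lever arm points in the direction 150 degrees + lever angle from the pump's x axis, counter-clockwise from above, so the knob sweeps an 85 mm chord from the pump's +y side to its -y side. The hub, 28 mm across, stands 22 mm above the plate.
- lever_knob (a point): Centre of the red knob of the flow lever: an upright cylinder 18 mm in diameter and 40 mm tall, 78 to 118 mm above the bench (this point at 98 mm), 85 mm from the lever's axis, fixed to the end of a flat steel arm 14 mm wide which lies 68 to 78 mm above the bench.
- flow_lever (a joint): Lever angle, rad, growing counter-clockwise from above: 0 off stop, 0.5 first detent (amber mark), 1.05 second stop (blue mark, hard end). Starts at 0 to 0.2; friction holds it, off the domes. A sprung ball under the arm rides over brass domes at 0.36 and 0.64 (either side of the first detent) and 0.91 (before the second stop); each takes 4 to 5 N at the knob, elsewhere 1 N.
- start_button_top (a point): Centre of the top face of the green round start button, 36 mm in diameter, at (35, -80, 82) mm in the pump's frame when up; it stands 10 mm out of a black collar 52 mm in diameter.
- start_button (a joint): Travel of the start button in m: 0 = up, 0.006 = fully down. It is pressed straight down (about 5 N when fully down) and springs back up.
- tamper: Bystander: pink silicone tamper standing upright on the bench, 110 mm tall, foot 48 mm in diameter, left of the pump, loose; origin at the centre of its foot.
- moss_dish: Bystander: blue ceramic dish of moss, 100 mm in diameter, 33 mm high, beyond the pump, loose; origin at the centre of its underside.
- root_hook: Bystander: stainless root hook with wooden handle, lying flat on the bench to the right of the pump, about 220 mm long along its x (-100 to 121 mm), 16 mm high, loose; origin on its underside near the front end of the handle.
- pot_tray: Bystander: black tray with six small potted seedlings, fixed on the left of the bench, 240 (x) x 170 (y) mm, pots 62 mm and leaves 105 mm high, with a spring clip at its +x edge holding a chopstick upright to 195 mm; origin at the centre of its underside.

How it is judged:
On the way, in this order (a step that is already met when the one before it is completed fails the run):
1. the lever stands at the second stop, past the first detent (value of joint flow_lever above 0.97 rad), for 0.2 s.
2. the start button is pressed fully down (value of joint start_button above 0.0045 m and value of joint flow_lever above 0.97 rad), for 0.05 s.
At the end, for the whole second after the job is handed in: The flow lever rests at the second stop (0.97 rad or more of 1.05), the start button has been pressed (4.5 mm or more of 6) after that and is up again (less than 1.5 mm), and tamper, moss dish and root hook are within 15 mm of where they stood, at rest (value of joint flow_lever above 0.97 rad and value of joint start_button below 0.0015 m and distance of each of tamper, moss_dish, root_hook from where it was at the start of the episode below 0.015 m and linear speed of each of tamper, moss_dish, root_hook below 0.02 m/s); the robot touches nothing.
It fails at once if the start button is pressed before the lever is at the second stop (value of joint start_button above 0.003 m and value of joint flow_lever below 0.95 rad).
It fails at once if the lever's knob is taken between the fingers (horizontal distance between the grasp point and lever_knob below 0.012 m and contact force between the fingers and flow_lever above 1 N).
It fails at once if the tamper, the moss dish or the root hook is moved or lifted (distance of any of tamper, moss_dish, root_hook from where it was at the start of the episode above 0.015 m).
It fails at once if the tamper is tipped (angle between tamper's own z axis and vertical above 0.4 rad).
It also fails if it takes over 40 s, if anything falls off the work surface, if the arm or the gripper's body presses on something with over 40 N, if the wrist force passes 120 N, or if a joint passes its speed limit or range.

## Working session

There is one attempt and no reset: what is moved stays moved. The work goes in short steps, Python scripts to look and compute and a tool call to move; the robot and the scene stay as the last step left them, time stands still between calls to the robot, and variables do not carry over. Pictures are saved under pics/ and viewed, at most 10 in all, crops included, and the job is handed in when it is done.

Besides the shell and the picture viewer there is one more tool, called after "Emit:" by a JSON object that holds its "op" and its "data". carry_out: Moves the arm, as the interface text tells. Its arguments: {"type":"object","properties":{"deltas":{"type":"array"},"grip":{"type":"number"},"force":{"type":"number"}},"required":["deltas"]}

```bash
mkdir -p pics; cat > h.py <<'E'
import numpy as np, cv2
from plant import monitor, viewer, manip, finder
def ray(cam,p):
    m=viewer.camera_model(cam);K=np.array(m["K"]);R=np.array(m["rotation"])
    d=R@np.linalg.inv(K)@np.array([p[0],p[1],1.]);return np.array(m["origin"]),d/np.linalg.norm(d)
def atz(cam,p,z):
    o,d=ray(cam,p);return o+d*(z-o[2])/d[2]
def tri(rs):
    A=sum(np.eye(3)-np.outer(d,d) for o,d in rs);b=sum((np.eye(3)-np.outer(d,d))@o for o,d in rs)
    X=np.linalg.solve(A,b);return X,[np.linalg.norm(np.cross(X-o,d)) for o,d in rs]
E
python3 - <<'E'
from h import *
np.set_printoptions(precision=3,suppress=True)
ims=[]
pts={}
for c in ["scene","top"]:
    im=viewer.snapshot(c).copy()
    for n in ["pump","lever_pivot","lever_knob","start_button_top","tamper","moss_dish","root_hook"]:
        r=finder.pinpoint(c,n)
        if r:
            p=r[0]["point"];pts.setdefault(n,[]).append((c,p,r[0]["conf"]))
            cv2.circle(im,tuple(int(round(v)) for v in p),3,(255,0,255),1)
    cv2.imwrite(f"pics/{c}.png",im[:,:,::-1])
Z=dict(pump=0,lever_pivot=.06,lever_knob=.098,start_button_top=.082,tamper=0,moss_dish=0,root_hook=0)
for n,l in pts.items():
    print(n,[(c,np.round(p,1).tolist(),round(k,2),atz(c,p,Z[n])) for c,p,k in l], tri([ray(c,p) for c,p,k in l]) if len(l)>1 else "")
print(monitor.read_state())
E
```

```text
Traceback (most recent call last):
  File "h.py", line 7, in atz
    o,d=ray(cam,p);return o+d*(z-o[2])/d[2]
        ~~~^^^^^^^
  File "h.py", line 5, in ray
    d=R@np.linalg.inv(K)@np.array([p[0],p[1],1.]);return np.array(m["origin"]),d/np.linalg.norm(d)
      ~^~~~~~~~~~~~~~~~~
ValueError: matmul: Input operand 1 has a mismatch in its core dimension 0, with gufunc signature (n?,k),(k,m?)->(n?,m?) (size 3 is different from 4)
```

```bash
sed -i 's/R=np.array(m\["rotation"\])/R=Rotation.from_quat(m["rotation"]).as_matrix()/; 1i from scipy.spatial.transform import Rotation' h.py
python3 - <<'E'
from h import *
np.set_printoptions(precision=3,suppress=True)
pts={}
for c in ["scene","top"]:
    im=viewer.snapshot(c).copy()
    for n in ["pump","lever_pivot","lever_knob","start_button_top","tamper","moss_dish","root_hook"]:
        r=finder.pinpoint(c,n)
        if r:
            p=r[0]["point"];pts.setdefault(n,[]).append((c,p,r[0]["conf"]))
            cv2.circle(im,tuple(int(round(v)) for v in p),3,(255,0,255),1)
    cv2.imwrite(f"pics/{c}.png",im[:,:,::-1])
Z=dict(pump=0,lever_pivot=.06,lever_knob=.098,start_button_top=.082,tamper=0,moss_dish=0,root_hook=0)
for n,l in pts.items():
    print(n,[(c,np.round(p,1).tolist(),round(k,2),atz(c,p,Z[n])) for c,p,k in l], tri([ray(c,p) for c,p,k in l]) if len(l)>1 else "")
print(monitor.read_state())
E
```

```text
pump [('scene', [210.3, 168.6], 0.61, array([ 0.558, -0.018,  0.   ])), ('top', [301.1, 214.2], 0.92, array([ 0.567, -0.014,  0.   ]))] (array([ 0.565, -0.014,  0.012]), [np.float64(0.0006741829329339872), np.float64(0.0006741829329340518)])
lever_knob [('scene', [234.4, 151.7], 0.53, array([0.557, 0.059, 0.098])), ('top', [275.7, 211.0], 0.5, array([0.558, 0.062, 0.098]))] (array([0.558, 0.061, 0.099]), [np.float64(0.0017660282756661193), np.float64(0.0017660282756661303)])
start_button_top [('scene', [172.4, 152.8], 0.68, array([ 0.578, -0.108,  0.082])), ('top', [339.1, 205.5], 0.6, array([ 0.581, -0.105,  0.082]))] (array([ 0.581, -0.106,  0.085]), [np.float64(0.0013586485588286913), np.float64(0.001358648558828656)])
tamper [('scene', [258.9, 213.2], 0.57, array([0.676, 0.146, 0.   ])), ('top', [244.4, 175.1], 0.74, array([0.675, 0.15 , 0.   ]))] (array([ 0.675,  0.148, -0.   ]), [np.float64(0.0019054020915823817), np.float64(0.0019054020915823724)])
moss_dish [('scene', [182.1, 235.3], 0.93, array([ 0.774, -0.039,  0.   ])), ('top', [311.7, 140.7], 0.97, array([ 0.785, -0.043, 
[... 229 characters left out ...]
[ 0.533, -0.229,  0.   ]))] (array([ 0.531, -0.224,  0.028]), [np.float64(0.0030226958653156964), np.float64(0.0030226958653156812)])
lever_pivot [('top', [297.9, 193.5], 0.91, array([0.614, 0.002, 0.06 ]))] 
{'clock': 1.6, 'q': array([ 1.161,  0.599, -0.003,  1.599,  0.002,  0.943, -0.08 ]), 'qvel': array([-0.001, -0.003,  0.   , -0.   ,  0.001, -0.001,  0.   ]), 'joint_torque': array([ -0.001, -77.62 ,   1.563, -25.838,   0.012,   0.002,   0.   ]), 'eef_pos': array([ 0.237, -0.685,  0.231]), 'tcp_rot': array([ 0.986,  0.166, -0.   ,  0.   ]), 'ft_force': array([-0.735,  0.929,  0.237]), 'ft_torque': array([-0.026,  0.008, -0.005]), 'finger_force': 0.0, 'gripper_width': 0.08519145428593729}
```

View pics/scene.png

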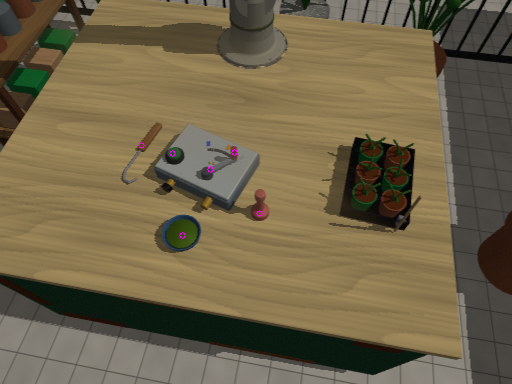

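View pics/top.png

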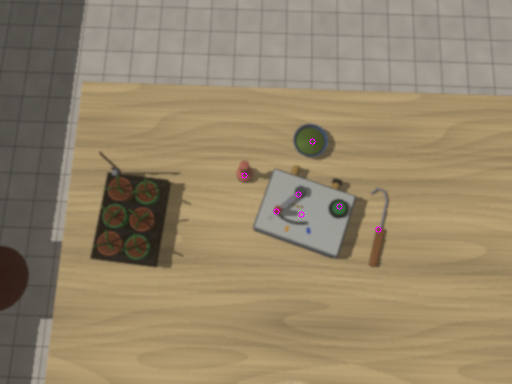

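The scene view looks back at the robot: knob at (234,152), button (172,154), dish (182,235), tamper (259,213). The top view agrees: knob (277,211), pivot (298,194), button (339,207). So the pump sits at about (0.565, -0.016) with yaw about -12°, and the lever is near 0. I'll move above the near side of the knob with the fingers shut.

Emit:
{"op": "carry_out", "data": {"deltas": [{"x":0.02,"y":0.045,"az":7.5},{"x":0.04,"y":0.09,"az":15},{"x":0.06,"y":0.135,"az":22.5},{"x":0.08,"y":0.18,"az":30},{"x":0.1,"y":0.225,"az":37.5},{"x":0.12,"y":0.27,"az":45},{"x":0.14,"y":0.315,"az":52.5},{"x":0.16,"y":0.36,"az":58.7}], "grip": 1, "force": 20}}

```text
invalid input
```

Emit:
{"op": "carry_out", "data": {"deltas": [{"x":0.018,"y":0.045},{"x":0.036,"y":0.09},{"x":0.055,"y":0.135},{"x":0.075,"y":0.18},{"x":0.09,"y":0.22},{"x":0.1,"y":0.25},{"x":0.1,"y":0.25},{"x":0.1,"y":0.25}]}}

```text
invalid input
```

```bash
cat > look.py <<'E'
from h import *
import sys
np.set_printoptions(precision=3,suppress=True)
c="wrist"; s=monitor.read_state(); m0=viewer.camera_model(c)
im=viewer.snapshot(c).copy()
Z=dict(lever_pivot=.06,lever_knob=.098,start_button_top=.082)
for n in Z:
    for r in finder.pinpoint(c,n)[:1]:
        p=r["point"];o,d=ray(c,p)
        print(n,np.round(p,1),round(r["conf"],2),atz(c,p,Z[n]),"ray",o,d)
        cv2.circle(im,tuple(int(round(v)) for v in p),3,(255,0,255),1)
cv2.imwrite(f"pics/{sys.argv[1]}.png",im[:,:,::-1])
for k in ["clock","eef_pos","tcp_rot","q","ft_force","gripper_width"]: print(k,s[k])
E
python3 look.py w1
```

```text
clock 1.6
eef_pos [ 0.237 -0.685  0.231]
tcp_rot [ 0.986  0.166 -0.     0.   ]
q [ 1.161  0.599 -0.003  1.599  0.002  0.943 -0.08 ]
ft_force [-0.735  0.929  0.237]
gripper_width 0.08519145428593729
```

View pics/w1.png

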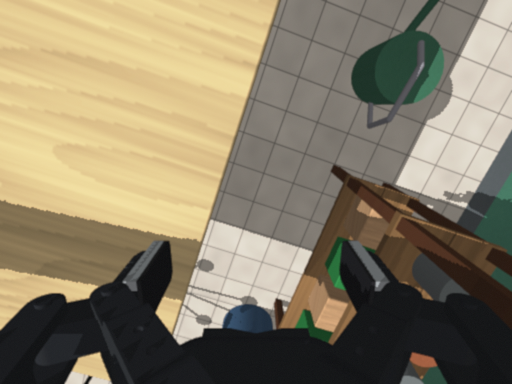

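The wrist view shows only the bench edge and the open fingers because the move calls were refused. They probably need all six numbers in every row.

Emit:
{"op": "carry_out", "data": {"deltas": [{"x":0.02,"y":0.045,"z":0,"ax":0,"ay":0,"az":7.5},{"x":0.04,"y":0.09,"z":0,"ax":0,"ay":0,"az":15},{"x":0.06,"y":0.135,"z":0,"ax":0,"ay":0,"az":22.5},{"x":0.08,"y":0.18,"z":0,"ax":0,"ay":0,"az":30},{"x":0.1,"y":0.225,"z":0,"ax":0,"ay":0,"az":37.5},{"x":0.12,"y":0.27,"z":0,"ax":0,"ay":0,"az":45},{"x":0.14,"y":0.315,"z":0,"ax":0,"ay":0,"az":52.5},{"x":0.16,"y":0.36,"z":0,"ax":0,"ay":0,"az":58.7}], "grip": 1, "force": 20}}

```text
clock: 2.6
eef_pos: [0.3974, -0.3236, 0.2316]
tcp_rot: [0.777, 0.63, 0.0, 0.0]
ft_force: [1.4, -0.4, 0.2]
gripper_width: -0.0001
finger_force: 0.0
```

Emit:
{"op": "carry_out", "data": {"deltas": [{"x":0.018,"y":0.045,"z":0,"ax":0,"ay":0,"az":0},{"x":0.036,"y":0.09,"z":0,"ax":0,"ay":0,"az":0},{"x":0.055,"y":0.135,"z":0,"ax":0,"ay":0,"az":0},{"x":0.075,"y":0.18,"z":0,"ax":0,"ay":0,"az":0},{"x":0.09,"y":0.225,"z":0,"ax":0,"ay":0,"az":0},{"x":0.11,"y":0.27,"z":0,"ax":0,"ay":0,"az":0},{"x":0.13,"y":0.315,"z":0,"ax":0,"ay":0,"az":0},{"x":0.145,"y":0.355,"z":0,"ax":0,"ay":0,"az":0}]}}

```text
clock: 3.4
eef_pos: [0.5429, 0.0323, 0.2316]
tcp_rot: [0.778, 0.628, 0.001, 0.0]
ft_force: [-0.4, -0.6, 0.7]
gripper_width: 0.0001
finger_force: 0.0
```

```bash
python3 look.py w2
```

```text
lever_pivot [328.2 189. ] 0.75 [0.621 0.004 0.06 ] ray [0.558 0.109 0.374] [ 0.187 -0.312 -0.932]
lever_knob [267.  151.1] 0.71 [0.559 0.063 0.098] ray [0.557 0.106 0.374] [ 0.008 -0.154 -0.988]
start_button_top [308.8 282.7] 0.55 [ 0.576 -0.104  0.082] ray [0.557 0.103 0.373] [ 0.054 -0.58  -0.813]
clock 3.4
eef_pos [0.543 0.032 0.232]
tcp_rot [0.778 0.628 0.001 0.   ]
q [ 0.12   0.406 -0.386  1.999  0.214  0.774 -0.604]
ft_force [-0.399 -0.564  0.657]
gripper_width 9.601523908121691e-05
```

View pics/w2.png

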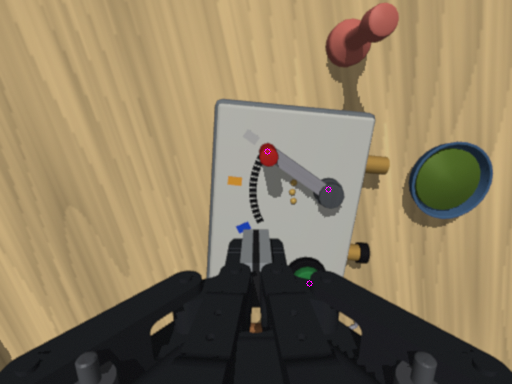

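The wrist view shows the lever at the off mark: knob at (267,153), hub at (328,192), blue mark (243,227), amber mark (235,181). All positions match the static cameras to about 5 mm. Next I'll go to the +y side of the knob and down.

Emit:
{"op": "carry_out", "data": {"deltas": [{"x":0.012,"y":0.037,"z":0,"ax":0,"ay":0,"az":0},{"x":0.024,"y":0.073,"z":0,"ax":0,"ay":0,"az":0},{"x":0.024,"y":0.073,"z":-0.04,"ax":0,"ay":0,"az":0},{"x":0.024,"y":0.073,"z":-0.08,"ax":0,"ay":0,"az":0},{"x":0.024,"y":0.073,"z":-0.115,"ax":0,"ay":0,"az":0},{"x":0.024,"y":0.073,"z":-0.141,"ax":0,"ay":0,"az":0},{"x":0.024,"y":0.073,"z":-0.141,"ax":0,"ay":0,"az":0},{"x":0.024,"y":0.073,"z":-0.141,"ax":0,"ay":0,"az":0}]}}

```text
clock: 4.4
eef_pos: [0.5658, 0.1015, 0.0906]
tcp_rot: [0.779, 0.627, -0.001, 0.0]
ft_force: [-0.4, -0.3, 0.3]
gripper_width: -0.0001
finger_force: 0.0
```

```bash
python3 look.py w3
```

```text
lever_pivot [357.  336.9] 0.92 [ 0.621 -0.003  0.06 ] ray [0.582 0.175 0.234] [ 0.155 -0.706 -0.691]
lever_knob [260.6 317.2] 0.66 [0.56  0.061 0.098] ray [0.582 0.175 0.234] [-0.121 -0.636 -0.762]
clock 4.4
eef_pos [0.566 0.102 0.091]
tcp_rot [ 0.779  0.627 -0.001  0.   ]
q [-0.079  0.628 -0.29   2.046  0.35   0.514 -0.838]
ft_force [-0.367 -0.295  0.327]
gripper_width -8.462835025978829e-05
```

View pics/w3.png

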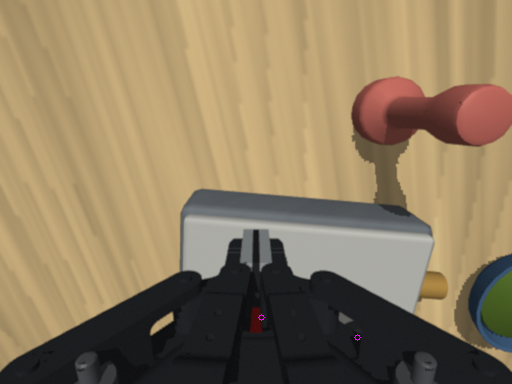

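The fingers are beside the red knob, which shows at (257,320), with clear air to the tamper. Now push along the arc.

Emit:
{"op": "carry_out", "data": {"deltas": [{"x":-0.003,"y":-0.012,"z":0,"ax":0,"ay":0,"az":0},{"x":-0.005,"y":-0.022,"z":0,"ax":0,"ay":0,"az":0},{"x":-0.013,"y":-0.03,"z":0,"ax":0,"ay":0,"az":0},{"x":-0.019,"y":-0.037,"z":0,"ax":0,"ay":0,"az":0},{"x":-0.025,"y":-0.05,"z":0,"ax":0,"ay":0,"az":0},{"x":-0.029,"y":-0.064,"z":0,"ax":0,"ay":0,"az":0},{"x":-0.029,"y":-0.064,"z":0,"ax":0,"ay":0,"az":0}]}}

```text
clock: 5.3
eef_pos: [0.5357, 0.0359, 0.0901]
tcp_rot: [0.779, 0.627, -0.001, 0.0]
ft_force: [-0.2, -0.3, 0.6]
gripper_width: 0.0002
finger_force: 0.0
```

```bash
python3 look.py w4; python3 - <<'E'
from h import *
viewer.snapshot("top")
r=finder.pinpoint("top","lever_knob");print([(x["conf"],atz("top",x["point"],.098)) for x in r])
E
```

```text
lever_pivot [390.4 254.1] 0.63 [ 0.62  -0.002  0.06 ] ray [0.552 0.111 0.233] [ 0.314 -0.52  -0.795]
clock 5.3
eef_pos [0.536 0.036 0.09 ]
tcp_rot [ 0.779  0.627 -0.001  0.   ]
q [ 0.028  0.599 -0.289  2.132  0.374  0.46  -0.768]
ft_force [-0.248 -0.269  0.566]
gripper_width 0.00022795663013150977
[]
```

Emit:
{"op": "carry_out", "data": {"deltas": [{"x":-0.001,"y":-0.01,"z":0,"ax":0,"ay":0,"az":0},{"x":-0.001,"y":-0.02,"z":0,"ax":0,"ay":0,"az":0},{"x":0.0,"y":-0.03,"z":0,"ax":0,"ay":0,"az":0},{"x":0.003,"y":-0.039,"z":0,"ax":0,"ay":0,"az":0},{"x":0.004,"y":-0.042,"z":0,"ax":0,"ay":0,"az":0},{"x":0.004,"y":-0.042,"z":0,"ax":0,"ay":0,"az":0}]}}

```text
clock: 6.2
eef_pos: [0.5411, -0.0039, 0.0903]
tcp_rot: [0.779, 0.627, 0.0, 0.0]
ft_force: [0.6, 0.6, 1.1]
gripper_width: 0.0002
finger_force: 0.0
```

Emit:
{"op": "carry_out", "data": {"deltas": [{"x":0.001,"y":-0.003,"z":0,"ax":0,"ay":0,"az":0},{"x":0.002,"y":-0.006,"z":0,"ax":0,"ay":0,"az":0},{"x":0.002,"y":-0.006,"z":0,"ax":0,"ay":0,"az":0}]}}

```text
clock: 6.5
eef_pos: [0.5416, -0.0047, 0.0903]
tcp_rot: [0.777, 0.629, 0.001, -0.002]
ft_force: [-8.1, 17.3, 3.0]
gripper_width: -0.0
finger_force: 7.6
```

That is a hard end: 17 N, and the tool stopped short of its command. I'll back off, lift and check.

Emit:
{"op": "carry_out", "data": {"deltas": [{"x":0.003,"y":0.015,"z":0,"ax":0,"ay":0,"az":0},{"x":0.006,"y":0.035,"z":0,"ax":0,"ay":0,"az":0},{"x":0.006,"y":0.035,"z":0.045,"ax":0,"ay":0,"az":0},{"x":0.006,"y":0.035,"z":0.09,"ax":0,"ay":0,"az":0},{"x":0.006,"y":0.035,"z":0.11,"ax":0,"ay":0,"az":0},{"x":0.006,"y":0.035,"z":0.11,"ax":0,"ay":0,"az":0},{"x":0.006,"y":0.035,"z":0.11,"ax":0,"ay":0,"az":0}]}}

```text
clock: 7.2
eef_pos: [0.549, 0.0255, 0.2004]
tcp_rot: [0.779, 0.628, 0.0, 0.001]
ft_force: [-1.0, -0.3, 0.3]
gripper_width: 0.0001
finger_force: 0.0
```

```bash
python3 look.py w5; python3 - <<'E'
from h import *
im=viewer.snapshot("scene")
for n,z in [("lever_knob",.098),("start_button_top",.082)]:
    r=finder.pinpoint("scene",n);print(n,[(x["conf"],atz("scene",x["point"],z)) for x in r])
s=cv2.resize(im[110:230,120:280],None,fx=3,fy=3,interpolation=cv2.INTER_CUBIC)[:,:,::-1]
w=cv2.imread("pics/w5.png"); w=w[:, :]
cv2.imwrite("pics/both.png",np.hstack([cv2.resize(w,(320,240)),cv2.resize(s,(480,360))[60:300]]))
E
```

```text
clock 7.2
eef_pos [0.549 0.025 0.2  ]
tcp_rot [0.779 0.628 0.    0.001]
q [ 0.138  0.455 -0.4    2.017  0.265  0.718 -0.64 ]
ft_force [-1.    -0.298  0.291]
gripper_width 5.411098258726774e-05
lever_knob [(0.67, array([ 0.53777856, -0.02266116,  0.098     ]))]
start_button_top [(0.66, array([ 0.57428179, -0.11408527,  0.082     ]))]
```

View pics/both.png

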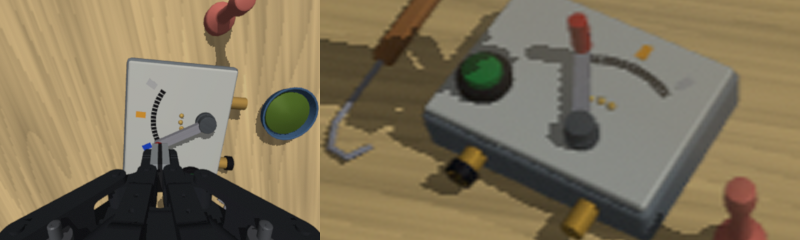

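The lever points at the blue mark in both views; the knob is at (578,32) in the right crop and measures (0.538, -0.023), the predicted end position. The bystanders haven't moved. Now the button.

Emit:
{"op": "carry_out", "data": {"deltas": [{"x":0.011,"y":-0.044,"z":0,"ax":0,"ay":0,"az":0},{"x":0.022,"y":-0.088,"z":0,"ax":0,"ay":0,"az":0},{"x":0.032,"y":-0.132,"z":0,"ax":0,"ay":0,"az":0},{"x":0.032,"y":-0.132,"z":-0.04,"ax":0,"ay":0,"az":0},{"x":0.032,"y":-0.132,"z":-0.08,"ax":0,"ay":0,"az":0},{"x":0.032,"y":-0.132,"z":-0.105,"ax":0,"ay":0,"az":0},{"x":0.032,"y":-0.132,"z":-0.105,"ax":0,"ay":0,"az":0}]}}

```text
clock: 8.25
eef_pos: [0.5787, -0.106, 0.0918]
tcp_rot: [0.778, 0.628, -0.002, -0.002]
ft_force: [0.5, 0.7, -0.3]
gripper_width: -0.0005
finger_force: 0.0
```

Emit:
{"op": "carry_out", "data": {"deltas": [{"x":0,"y":0,"z":-0.008,"ax":0,"ay":0,"az":0},{"x":0,"y":0,"z":-0.014,"ax":0,"ay":0,"az":0},{"x":0,"y":0,"z":-0.019,"ax":0,"ay":0,"az":0},{"x":0,"y":0,"z":-0.021,"ax":0,"ay":0,"az":0},{"x":0,"y":0,"z":-0.021,"ax":0,"ay":0,"az":0}]}}

```text
clock: 8.75
eef_pos: [0.5817, -0.1062, 0.0761]
tcp_rot: [0.778, 0.628, 0.001, 0.001]
ft_force: [-2.0, 1.0, 10.7]
gripper_width: 0.0001
finger_force: 5.6
```

The tool stands at 0.0761 m with 10.7 N, so the button is at its lower end. Now lift clear.

Emit:
{"op": "carry_out", "data": {"deltas": [{"x":0,"y":0,"z":0.02,"ax":0,"ay":0,"az":0},{"x":0,"y":0,"z":0.06,"ax":0,"ay":0,"az":0},{"x":0,"y":0,"z":0.1,"ax":0,"ay":0,"az":0},{"x":0,"y":0,"z":0.15,"ax":0,"ay":0,"az":0},{"x":-0.03,"y":0.03,"z":0.17,"ax":0,"ay":0,"az":0},{"x":-0.06,"y":0.06,"z":0.17,"ax":0,"ay":0,"az":0},{"x":-0.06,"y":0.06,"z":0.17,"ax":0,"ay":0,"az":0}]}}

```text
clock: 9.45
eef_pos: [0.5177, -0.0427, 0.246]
tcp_rot: [0.777, 0.63, 0.0, 0.0]
ft_force: [0.3, -0.4, -0.4]
gripper_width: -0.0002
finger_force: 0.0
```

```bash
python3 - <<'E'
from h import *
im=viewer.snapshot("scene")
for n,z in [("lever_knob",.098),("start_button_top",.082),("tamper",0),("moss_dish",0),("root_hook",0)]:
    r=finder.pinpoint("scene",n)[:1];print(n,[(x["conf"],atz("scene",x["point"],z)) for x in r])
cv2.imwrite("pics/end.png",cv2.resize(im[110:260,110:290],None,fx=3,fy=3,interpolation=cv2.INTER_CUBIC)[:,:,::-1])
E
```

```text
lever_knob [(0.58, array([ 0.53456265, -0.02792054,  0.098     ]))]
start_button_top [(0.52, array([ 0.56895716, -0.11683734,  0.082     ]))]
tamper [(0.71, array([0.67533524, 0.14724292, 0.        ]))]
moss_dish [(0.64, array([ 0.77915484, -0.03440361,  0.        ]))]
root_hook [(0.88, array([ 0.52047245, -0.23080794,  0.        ]))]
```

View pics/end.png

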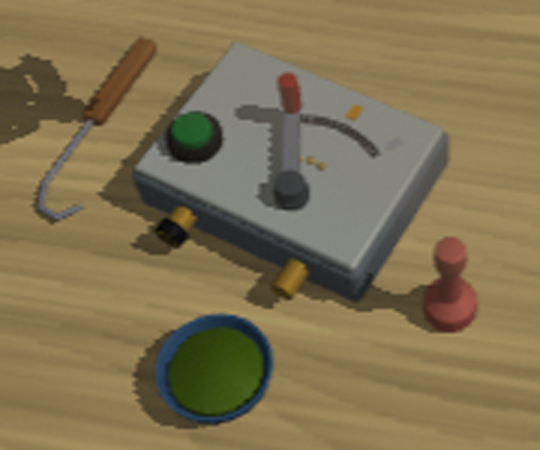

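The final view shows the lever at the second stop (knob at (290,92)), the green button up (192,132), and the tamper, dish and hook in place.

```bash
python3 -c "
from plant import manip;print(manip.job_done())"
```

```text
the job is handed in; nothing more can be done
None
```

I pushed the flow lever to the second stop, then pressed the start button fully down and let it come back up; the tamper, moss dish and root hook look unmoved, and the job is handed in (no verdict was returned).

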